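# Tuck a flashing under a lapped roof shingle and hold it down

## Robot

A 6-joint arm with a two-finger parallel gripper is mounted at the origin on the work surface. World frame = base frame: x ahead of the robot, y to its left, z up, the work surface at z = 0. Lengths are in m, angles in rad, forces in N, time in s.
With the tool pointing down it reaches from about 0.25 to 0.725 m from the base axis. Payload 4 kg.
Tool frame: the origin (TCP) lies between the finger pads; the fingertips stand 8 mm ahead of it and the grasp point (between the pads) lies 11 mm behind it; z points along the fingers, y is the line along which they close (so a half turn about z gives the same grasp; the last joint's range is limited). The gripper opens to 85 mm and grips with 20 to 120 N. Pads are 22 mm wide; open, the fingers measure 114 mm over their backs; the gripper's body (76 mm by 85 mm) begins 54 mm behind the grasp point. The pads swing forward as they close: fully open they stand 13 mm farther back than shut.
Start: joints at [1.166, 0.241, 0.005, 1.335, 0, 1.571], TCP at [0.197, 0.46, 0.239] pointing down, gripper open.
Joint ranges: [-2.72, 2.72], [-1.05, 1.87], [-1.09, 1.28], [-1.99, 2.15], [-1.42, 1.44], [-3.14, 3.14]. Speed limits (rad/s): [2.79, 2.79, 3.14, 3.14, 3.14, 3.14].

## Interface

Orientations are given as a unit quaternion [x, y, z, w].
In Python, from workcell import status, viewer, bot gives the robot as it stands.
- The arm moves only by the tool servo_tool, never from a script. Its argument "commands" is a list of rows, each a list of 5 numbers: the finger opening in mm, from 0 to 85.4, then the shift along the tool's x, y, z in mm, then the turn about the tool's z in rad. A call has 1 to 20 rows; each row shifts and turns the commanded pose from where the row before left it, along the tool's axes as they then stand; what a row does not reach is not made up. A row lasts 1/8 s, in which the tool goes at most 62.5 mm and 10.7 degrees, less where a joint would pass 70% of its speed; a pose out of reach is approached as far as the arm can. A call is refused whole if a number of a shift passes 62.5 or a number of a turn 0.188, either way. A call with a gripper value outside its range is refused whole. The fingers move at their own pace and stop on an object; the grip force is fixed at half the most. Time passes only in rows, so rows that do not move let the fingers close. It gives the time, the measured TCP pose, the force, the opening and the grip force at its end, in the units of the state.
- status.get_obs(): the state, without advancing time (a new reading comes with each control period).
- viewer.camera(name): name is "scene" or "side" or "wrist"; returns (picture, depth): 420x560x3 uint8, red, green, blue; 420x560 float32, m along the optical axis (not along the pixel's ray), 0 where there is no reading.
- viewer.get_calibration(name): a dict with "camera_matrix" (3x3 intrinsics, pixels), "distortion" ([k1, k2, p1, p2, k3] as OpenCV has them; the pictures are not rectified), "R" (3x3) and "t" (3): a world point X has camera coordinates R X + t; the wrist camera has in their place "T_tool_cam" (4x4, takes a point from camera to tool coordinates, whose origin is the TCP and whose axes are the flange's). Camera axes: x right, y down, z forward; pixel columns grow to the right and rows downward; lengths in m; the calibration is good to about 2 mm. A picture is of the moment at which its call begins: read the wrist's pose just before it. get_calibration takes no time and is no camera call.
- bot.job_done(): hands the job in; it is judged then, once.
Trained networks look in the newest picture that a camera, given by its name, has taken for a name from the list of things; names that differ only in an ending like _2 or _b are one class to them, and where a whole thing is asked for, a point or a joint stands for the part that bears it (a point fixed in the world has none). Each returns a list of dicts, best first, with "p" (0 to 1); they miss things now and then, are a little off and sometimes report something else, mostly with a low value. They report only what shows in the picture. A call takes as long as a camera call. They do not tell look-alikes from the thing itself.
- viewer.masks_of(camera, label): "mask" (420x560 bool, what is visible of it) and "pixel" ([row, column] in pixels, amid what is visible of it).
- viewer.spot_point(camera, label): "pixel" ([row, column] in pixels: a listed point, or the origin of a listed thing).
The state is a dict: "clock": time; "joint_pos": joint angles; "joint_vel": joint speeds; "tau": joint torques, N m; "eef_pos": TCP position; "tool_rot": TCP orientation; "ft_force": force on the tool from outside, world axes, zero at the start; "ft_torque": the same for the moment, N m; "grip_width": finger opening in m; "grasp_force": force on a finger pad.
Only numpy, scipy, OpenCV 4.12 (cv2) and the standard library are available. Lean on these libraries where they do the work, as an engineer would, in place of code of your own. Each camera call takes 0.05 s, during which the arm holds its last target. There are 200 camera calls.

## Task

Pick up the aluminium flashing, which has an upright orange bead to grip it by, and slide its free front edge in under the lapped red shingle of the roof panel, centred and square, at least 35 mm deep (a batten stops it at 45 mm), without lifting the shingle. Finish while holding the flashing there, still pressing it flat against the board with a steady push of roughly 15 N; do not let go. Leave the hammer, screwdriver and tin where they are.

Things in the scene. Friction and masses are not known exactly. Their poses are not given: they have to be found in the camera images.
- bead_mid (a point): Grip point: middle of the flashing's orange bead, 22 mm above the underside. Loose rigid flashing, about 180 g, lying on the bench: aluminium leaf 95 (x) x 160 (y) mm, 3 mm thick; the bead stands along its whole rear edge, 10 mm thick (x), top 40 mm above the underside. Axes: x from bead to the free front edge (90 mm ahead of this point), y along the bead, z up
- leaf_mid (a point): Centre of the underside of the flashing's leaf: 42.5 mm ahead (+x) of and 22 mm below bead_mid. Same axes
- front_left (a point): Left (+y) corner of the flashing's free front edge, on the underside: in the leaf_mid frame at x +47.5 mm, y +80 mm
- front_right (a point): Right (-y) corner of the flashing's free front edge, on the underside: in the leaf_mid frame at x +47.5 mm, y -80 mm
- panel: Roof panel fixed on the bench: board 280 (x) x 270 (y) mm, 18 mm thick, topped with dark felt. Origin: centre of its underside. x points from the bare front half (nearer the robot) to the shingles, z up. Front half (x -140 to 0 mm) bare and flat; the rest carries battens and red shingles
- lap_edge (a point): On the felt (18 mm above the bench and panel origin), below the middle of the shingle's free edge; axes as the panel, x points in under the shingle. Shingle: underside 7 mm, top 11 mm above the felt; 220 mm wide (y), centred; from x 0 to 125 mm. A fixed batten 6 mm high across its whole width, front face at x 45 mm, stops what is pushed in
- shingle (a joint): Lift of the lapped red shingle (rad): 0 lying in place, grows as the free edge is raised (0.01 rad = 1.25 mm at the edge). It hinges at its far edge, 125 mm behind the free edge; 300 g, no spring, it falls back by its weight; it cannot go below 0
- hammer: Hammer lying on the bench to the robot's left, beside the work; to be left alone
- driver: Screwdriver lying on the bench to the robot's right, beside the work; to be left alone
- tin: Tin with a yellow label, 72 mm across, 100 mm tall, standing on the bench beyond the work; origin under its centre; to be left alone
Not all that is in view belongs to the job. Leave any blue or turquoise look-alike of the part that bears bead_mid alone.

How it is judged:
By the outcome, as a careful person would: the job done as asked, in the order asked, and still so for the second after the job is handed in, while the arm keeps its last pose, push and grip.
It also fails if it takes over 45 s, if anything falls off the work surface, if the arm or the gripper's body presses on something with over 40 N, if the wrist force passes 120 N, or if a joint passes its speed limit or range.

## Working session

There is one attempt and no reset: what is moved stays moved. The work goes in short steps, Python scripts to look and compute and a tool call to move; the robot and the scene stay as the last step left them, time stands still between calls to the robot, and variables do not carry over. Pictures are saved under pics/ and viewed, at most 10 in all, crops included, and the job is handed in when it is done.

Besides the shell and the picture viewer there is one more tool, called after ">>>" as name([rows], argument=value, ...), one row to a line, values as JSON. servo_tool: Moves the arm, as the interface text tells. Its arguments: {"type":"object","properties":{"commands":{"type":"array"}},"required":["commands"]}

```bash
mkdir -p pics
cat > h.py <<'E'
import numpy as np, cv2
from workcell import status, viewer, bot
from scipy.spatial.transform import Rotation as Ro
def cal(n):
    c=viewer.get_calibration(n); K=np.array(c["camera_matrix"]); D=np.array(c["distortion"])
    if n=="wrist":
        o=status.get_obs(); T=np.eye(4); T[:3,:3]=Ro.from_quat(o["tool_rot"]).as_matrix(); T[:3,3]=o["eef_pos"]
        M=np.linalg.inv(T@np.array(c["T_tool_cam"])); return K,D,M[:3,:3],M[:3,3]
    return K,D,np.array(c["R"]),np.array(c["t"])
def world(n,px,depth=None,z=None,C=None):
    "px (N,2) row,col -> world, by depth or by a plane z"
    K,D,R,t=C or cal(n); px=np.atleast_2d(px).astype(float)
    u=cv2.undistortPoints(px[:,None,::-1].copy(),K,D)[:,0]; r=np.c_[u,np.ones(len(u))]
    if depth is not None:
        i=px.round().astype(int); d=depth[i[:,0],i[:,1]]
        return (r*d[:,None]-t)@R
    c=-R.T@t; w=r@R
    return c+w*((z-c[2])/w[:,2])[:,None]
def save(im,f): cv2.imwrite(f,im[:,:,::-1])
E
python3 - <<'E'
from h import *
o=status.get_obs(); print(o)
ims=[]
for n in ("scene","side"):
    im,d=viewer.camera(n); ims.append(im); np.savez(f"{n}.npz",im=im,d=d); save(im,f"pics/{n}0.png")
    for l,z in (("bead_mid",.022),("leaf_mid",0),("front_left",0),("front_right",0),("lap_edge",.018),("panel",0)):
        for r in viewer.spot_point(n,l)[:3]:
            print(n,l,round(r["p"],2),np.round(r["pixel"]),world(n,r["pixel"],z=z).round(4))
E
```

```text
{'clock': 0.0, 'joint_pos': array([ 1.16601268e+00,  2.41394426e-01,  3.70038925e-03,  1.33516329e+00,
       -4.35023223e-06,  1.57076701e+00]), 'joint_vel': array([ 0.00160165, -0.00071083, -0.00121791, -0.00168661, -0.00087763,
        0.00096246]), 'tau': array([-2.61412843e-04, -3.72317326e+01,  2.52406722e+01,  1.69642788e-02,
       -3.12189366e-05, -1.51595525e-06]), 'eef_pos': array([0.19666989, 0.45903025, 0.23841308]), 'tool_rot': array([ 2.00998438e-01,  9.79591020e-01, -1.00989936e-03, -2.05027703e-04]), 'ft_force': array([-0.62750883,  0.11071922,  0.58583084]), 'ft_torque': array([ 0.01501393, -0.01885045, -0.03903972]), 'grasp_force': 0.0, 'grip_width': 0.0852612264404717}
scene bead_mid 0.92 [237. 153.] [[ 0.3722 -0.2422  0.022 ]]
scene bead_mid 0.8 [202. 187.] [[ 0.3532 -0.0986  0.022 ]]
scene bead_mid 0.68 [252. 200.] [[ 0.506  -0.2067  0.022 ]]
scene leaf_mid 0.88 [262. 213.] [[ 0.5395 -0.1997  0.    ]]
scene leaf_mid 0.85 [323. 275.] [[ 0.7594 -0.2449  0.    ]]
scene leaf_mid 0.68 [248. 134.] [[ 0.3394 -0.2859  0.    ]]
scene front_left 0.88 [276. 124.] [[ 0.3917
[... 620 characters left out ...]
side bead_mid 0.7 [303. 220.] [[ 0.3345 -0.0975  0.022 ]]
side leaf_mid 0.96 [371. 272.] [[ 0.3419 -0.2807  0.    ]]
side leaf_mid 0.67 [256. 398.] [[ 0.7623 -0.2442  0.    ]]
side leaf_mid 0.61 [294. 223.] [[ 0.3576 -0.0694  0.    ]]
side front_left 0.95 [268. 369.] [[ 0.678  -0.2266  0.    ]]
side front_left 0.95 [272. 189.] [[0.3247 0.0326 0.    ]]
side front_left 0.77 [392. 314.] [[ 0.382  -0.3629  0.    ]]
side front_right 0.83 [312. 363.] [[ 0.5802 -0.3003  0.    ]]
side front_right 0.78 [401. 232.] [[ 0.2483 -0.2795  0.    ]]
side lap_edge 0.91 [188. 227.] [[0.5468 0.2088 0.018 ]]
side panel 0.81 [193. 229.] [[0.5465 0.2047 0.    ]]
side panel 0.74 [148. 192.] [[0.5645 0.4543 0.    ]]
```

View pics/scene0.png

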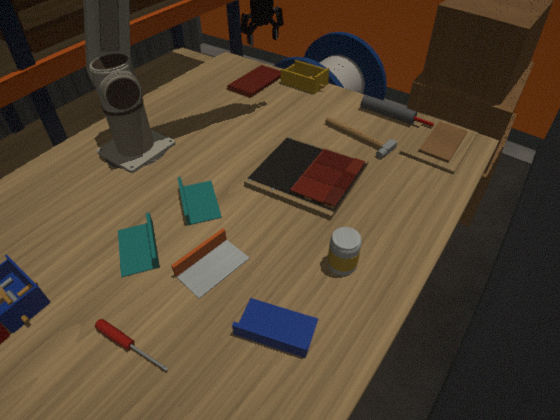

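View pics/side0.png

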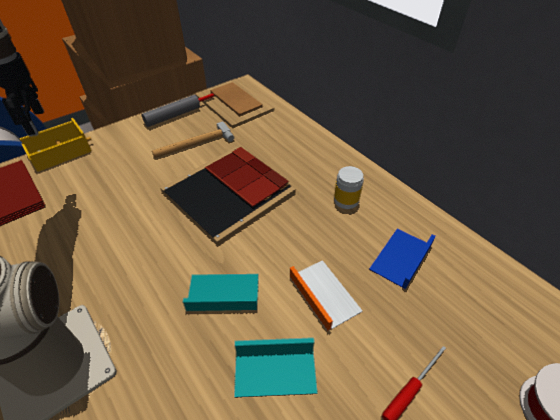

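The scene shows the real flashing (orange bead around (252,200), white leaf around (268,212)). Two turquoise and one blue look-alike lie beside it, and the panel is at about (175,307). In the side view the bead is at (297,311) and the lap edge at about (188,227). Next I measure both poses from depth.

```bash
cat > meas.py <<'E'
from h import *
def seg(n,im,d,C=None):
    rr,cc=np.nonzero(d>0); P=world(n,np.c_[rr,cc],depth=d,C=C)
    hsv=cv2.cvtColor(im,cv2.COLOR_RGB2HSV)[rr,cc].astype(int); return P,hsv
def rect(P): 
    (c,s,a)=cv2.minAreaRect((P[:,:2]*1000).astype(np.float32)); return np.round(c,1),np.round(s,1),round(a,2)
E
python3 - <<'E'
from meas import *
for n in ("scene","side"):
    z=np.load(n+".npz"); P,h=seg(n,z["im"],z["d"])
    near=np.hypot(P[:,0]-.52,P[:,1]+.2)<.14
    o=near&(h[:,0]>4)&(h[:,0]<16)&(h[:,1]>170)&(P[:,2]>.008)
    w=near&(h[:,1]<40)&(h[:,2]>90)&(P[:,2]<.02)
    print(n,"orange",o.sum(),rect(P[o]),"zmax",np.percentile(P[o,2],[5,95]).round(4))
    t=o&(P[:,2]>np.percentile(P[o,2],95)-.006); print(" top",t.sum(),rect(P[t]))
    print(" leaf",w.sum(),rect(P[w]),np.median(P[w,2]).round(4))
    b=np.hypot(P[:,0]-.547,P[:,1]-.208)<.22
    f=b&(h[:,2]<60)&(h[:,1]<110)&(P[:,2]>.01)&(P[:,2]<.025)
    r=b&((h[:,0]<5)|(h[:,0]>172))&(h[:,1]>150)&(P[:,2]>.015)&(P[:,2]<.05)
    for k,m in(("felt",f),("red",r),("panel",f|r)): print(" ",k,m.sum(),rect(P[m]),np.percentile(P[m,2],[10,50,90]).round(4))
    print(" bench z",np.median(P[near&(h[:,0]>8)&(h[:,0]<25)&(h[:,1]<150),2]).round(4))
    mk=np.zeros(z["im"].shape[:2],np.uint8)
    for r_ in viewer.masks_of(n,"panel")[:1]:
        ii=np.argwhere(r_["mask"]&(z["d"]>0)); Q=world(n,ii,depth=z["d"]); Q=Q[Q[:,2]>.012]; print("  mask",r_["p"],rect(Q))
E
```

```text
scene orange 584 (array([ 503.8, -206.7]), array([159.3,  13.9]), 83.37) zmax [0.0114 0.0417]
 top 252 (array([ 503.4, -206.2]), array([158.5,  13.4]), 82.25)
 leaf 1866 (array([ 550.1, -211.9]), array([160.4,  86.9]), 82.59) 0.0032
  felt 2288 (array([550.4, 203.5]), array([280.7, 260.8]), 5.59) [0.0168 0.019  0.0211]
  red 949 (array([617.6, 215.1]), array([137.7, 221. ]), 5.49) [0.0284 0.0308 0.0344]
  panel 3237 (array([550.4, 203.5]), array([280.7, 260.8]), 5.59) [0.0172 0.0199 0.0316]
 bench z 0.0005
  mask 0.7 (array([548.6, 208.5]), array([283.9, 275. ]), 5.45)
side orange 575 (array([ 501.5, -207.2]), array([160.4,  10.2]), 82.3) zmax [0.0116 0.0425]
 top 267 (array([ 501.3, -207. ]), array([160. ,   9.6]), 81.81)
 leaf 1827 (array([ 515. , -222.4]), array([187.2, 151.1]), 82.85) 0.004
  felt 3189 (array([545.9, 199.5]), array([280.1, 255.1]), 5.28) [0.0168 0.0188 0.0206]
  red 2377 (array([614.2, 217.1]), array([137.3, 231.4]), 5.67) [0.028  0.0303 0.0341]
  panel 5566 (array([545.9, 199.5]), array([280.1, 255.1]), 5.28) [0.0174 0.0204 0.0321]
 bench z 0.0012
  mask 0.66 (array([546.2, 207.9]), array([281.8, 276.5]), 5.94)
```

>>> servo_tool([
  [85,-38.8,-35.1,5,0],
  [85,-38.8,-35.1,5,0],
  [85,-38.8,-35.1,5,0],
  [85,-38.8,-35.1,5,0],
  [85,-38.8,-35.1,5,0],
  [85,-38.8,-35.1,5,0],
  [85,-38.8,-35.1,5,0],
  [85,-38.8,-35.1,5,0],
  [85,-38.8,-35.1,5,0],
  [85,-38.8,-35.1,5,0],
  [85,-38.8,-35.1,5,0],
  [85,-38.8,-35.1,5,0],
  [85,-38.8,-35.1,5,0],
  [85,-38.8,-35.1,5,0],
  [85,0,0,0,0.185],
  [85,0,0,0,0.185],
  [85,0,0,0,0.185],
  [85,0,0,0,0.185],
  [85,0,0,0,0.185],
  [85,0,0,0,0.185],
])

```text
clock: 3.3
eef_pos: [0.5027, -0.206, 0.1693]
tool_rot: [0.689, 0.725, 0.0, -0.0]
ft_force: [0.4, 0.5, 0.2]
grip_width: 0.0849
grasp_force: 0.0
```

>>> servo_tool([
  [85,0,0,0,0.185],
  [85,0,0,0,0],
  [85,0,0,0,0],
])

```text
clock: 3.68
eef_pos: [0.5027, -0.206, 0.1693]
tool_rot: [0.75, 0.661, -0.0, -0.0]
ft_force: [-0.2, 0.5, -0.4]
grip_width: 0.0852
grasp_force: 0.0
```

```bash
cat >> h.py <<'E'
def tool():
    o=status.get_obs(); R=Ro.from_quat(o["tool_rot"]).as_matrix()
    return o,R,np.degrees(np.arctan2(R[1,1],R[0,1]))
def togo(p,yaw):
    "shift in tool axes mm (for the turn done last) and turn to bring TCP to p (mm), tool y at yaw deg"
    o,R,a=tool(); d=np.array(p)-o["eef_pos"]*1000
    print("clock",o["clock"],"tcp",(o["eef_pos"]*1000).round(1),"yaw",a.round(2),"tilt",R[:,2].round(4),"F",o["ft_force"].round(2),"shift",(R.T@d).round(1),"turn",np.radians(a-yaw).round(4))
E
python3 - <<'E'
from meas import *
togo([502.5,-206.8,16],-7.7)
C=cal("wrist"); im,d=viewer.camera("wrist"); save(im,"pics/w1.png")
P,h=seg("wrist",im,d,C)
o=(h[:,0]>4)&(h[:,0]<16)&(h[:,1]>170)&(P[:,2]>.008)
t=o&(P[:,2]>.032); w=(h[:,1]<40)&(h[:,2]>90)&(P[:,2]<.012)
print(o.sum(),rect(P[o]),t.sum(),rect(P[t]),P[o,2].max(),w.sum(),rect(P[w]),np.median(P[w,2]))
E
```

```text
clock 3.675 tcp [ 502.7 -206.   169.3] yaw -7.24 tilt [-0. -0. -1.] F [-0.19  0.46 -0.4 ] shift [-8.000e-01 -1.000e-01  1.533e+02] turn 0.008
2137 (array([ 501.9, -207.1]), array([159. ,   9.5]), 82.42) 2137 (array([ 501.9, -207.1]), array([159. ,   9.5]), 82.42) 0.04206952709904174 16887 (array([ 592.9, -233.5]), array([177.6, 407.3]), 65.59) 0.0029205025918021916
```

View pics/w1.png

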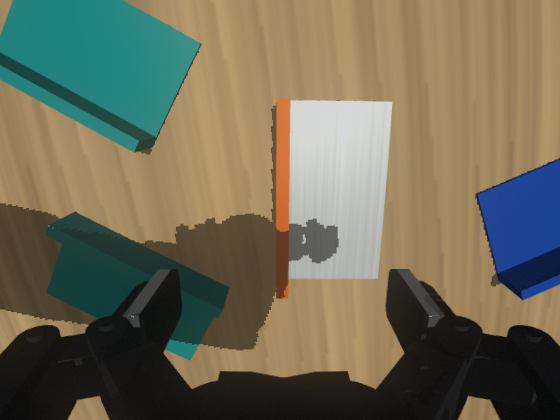

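>>> servo_tool([
  [45,-1.2,-0.7,20,0.006],
  [45,0,0,22,0],
  [45,0,0,22,0],
  [45,0,0,22,0],
  [45,0,0,22,0],
  [45,0,0,20,0],
  [45,0,0,15,0],
  [45,0,0,6,0],
  [45,0,0,4,0],
  [45,0,0,0,0],
  [0,0,0,0,0],
  [0,0,0,0,0],
  [0,0,0,0,0],
  [0,0,0,0,0],
  [0,0,0,0,0],
  [0,0,0,0,0],
])

```text
clock: 5.72
eef_pos: [0.5023, -0.2073, 0.017]
tool_rot: [0.753, 0.658, 0.0, 0.001]
ft_force: [-1.7, 0.8, 5.0]
grip_width: 0.0091
grasp_force: 59.3
```

>>> servo_tool([
  [0,0,0,-5,0],
  [0,0,0,-15,0],
  [0,0,0,-25,0],
  [0,0,0,-25,0],
  [0,0,0,-20,0],
  [0,0,0,0,0],
  [0,0,0,0,0],
])

```text
clock: 6.6
eef_pos: [0.5013, -0.2069, 0.1058]
tool_rot: [0.753, 0.658, -0.0, -0.001]
ft_force: [0.1, -0.1, -2.3]
grip_width: 0.0093
grasp_force: 58.6
```

Run:
```python
from meas import *
# target: leaf front edge 50 mm ahead of... stage: front edge 30 mm before lap edge -> bead_mid 120 mm before it
L=np.array([547.3,208.2]); a=np.radians(5.5); p=L-120*np.array([np.cos(a),np.sin(a)])
togo([*p,100],5.5)
for n in ("scene","side","wrist"):
    C=cal(n); im,d=viewer.camera(n); save(im,f"pics/{n}2.png"); P,h=seg(n,im,d,C)
    e=status.get_obs()["eef_pos"]
    near=np.hypot(P[:,0]-e[0],P[:,1]-e[1])<.14
    o=near&(h[:,0]>4)&(h[:,0]<16)&(h[:,1]>170)&(P[:,2]>.085)
    w=near&(h[:,1]<40)&(h[:,2]>90)&(P[:,2]>.05)&(P[:,2]<.115)
    R=tool()[1]
    for k,m in (("bead",o),("leaf",w)):
        Q=(P[m]-e)@R*1000; print(n,k,m.sum(),np.percentile(Q,[1,50,99],axis=0).round(1).tolist(),rect(P[m]))
```

```text
clock 6.6 tcp [ 501.3 -206.9  105.8] yaw -7.73 tilt [-1.e-03  4.e-04 -1.e+00] F [ 0.05 -0.15 -2.29] shift [ 390.  -127.1    6. ] turn -0.231
scene bead 524 [[-77.9, -2.0, -90.7], [-27.5, 5.7, -10.8], [79.6, 19.6, 11.0]] (array([ 528.9, -209.6]), array([159.1,  62.2]), 81.79)
scene leaf 1796 [[-77.4, 8.6, 10.0], [6.5, 56.8, 13.1], [79.9, 91.0, 16.1]] (array([ 549.4, -211.7]), array([160.8,  87.3]), 82.09)
side bead 471 [[-79.8, -31.1, -62.3], [-37.5, -3.8, -17.4], [79.5, 5.0, 12.4]] (array([ 483.9, -204.1]), array([161.7,  46.6]), 82.76)
side leaf 1154 [[-79.5, 14.8, 9.8], [-40.8, 59.9, 12.8], [23.9, 89.4, 15.4]] (array([ 545.6, -233.4]), array([119.8,  85.4]), 81.98)
wrist bead 8676 [[-26.6, -4.8, -24.4], [36.1, 0.0, -22.9], [79.3, 4.7, -21.5]] (array([ 504.6, -181.7]), array([109.4,  10.9]), 82.43)
wrist leaf 39465 [[-34.4, 8.0, 12.6], [37.9, 51.5, 14.1], [79.6, 89.3, 15.5]] (array([ 550.6, -205.5]), array([145.1,  84. ]), 82.36)
```

View pics/side2.png

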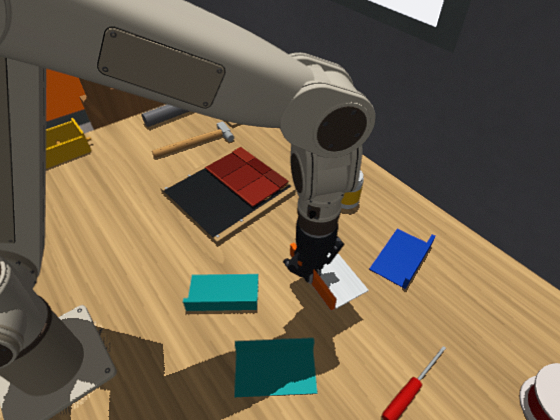

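The flashing is held centred (±80 mm along the bead, front edge 90 mm ahead of the TCP, underside about 16.5 mm below it). I now move it to the staging pose.

>>> servo_tool([
  [0,25,-8,0,0],
  [0,48,-15.6,0,0],
  [0,48,-15.6,0,0],
  [0,48,-15.6,0,0],
  [0,48,-15.6,0,0],
  [0,48,-15.6,0,0],
  [0,48,-15.6,0,0],
  [0,48,-15.6,0,0],
  [0,29,-9.9,0,0],
  [0,0,0,0,-0.08],
  [0,0,0,0,-0.08],
  [0,0,0,0,-0.071],
  [0,0,0,0,0],
  [0,0,0,0,0],
])

```text
clock: 8.5
eef_pos: [0.4281, 0.1963, 0.1059]
tool_rot: [0.673, 0.74, -0.0, -0.0]
ft_force: [-0.2, 0.6, -3.1]
grip_width: 0.0092
grasp_force: 58.7
```

```bash
cat > m3.py <<'E'
from meas import *
import sys
L=np.array([547.3,208.2]); a=np.radians(5.5); ux=np.array([np.cos(a),np.sin(a)])
togo([*(L-120*ux),45],5.5)
for n in ("wrist","scene","side"):
    C=cal(n); im,d=viewer.camera(n); save(im,f"pics/{n}{sys.argv[1]}.png"); P,h=seg(n,im,d,C)
    o,R,_=tool(); e=o["eef_pos"]; near=np.hypot(P[:,0]-.48,P[:,1]-.2)<.3
    zl=e[2]-.0135
    w=near&(h[:,1]<40)&(h[:,2]>90)&(abs(P[:,2]-zl)<.012)
    Q=(P-e)@R*1000; 
    A=Q[w&(Q[:,1]>8)&(Q[:,1]<95)&(abs(Q[:,0])<85)]
    f=np.linalg.lstsq(np.c_[A[:,:2],np.ones(len(A))],A[:,2],rcond=None)[0]
    print(n,"leaf plane slope x,y",f.round(4),"front",np.percentile(A[:,1],99.5).round(1),"x",np.percentile(A[:,0],[.5,99.5]).round(1))
    r=near&((h[:,0]<5)|(h[:,0]>172))&(h[:,1]>150)&(P[:,2]>.022)&(P[:,2]<.04)
    print("  red",r.sum(),rect(P[r]))
    # free edge line in the panel frame (about L): min x per y bin
    V=(P[r,:2]*1000-L); X=V@ux; Y=V@np.array([-ux[1],ux[0]])
    b=[(y,np.percentile(X[abs(Y-y)<6],2)) for y in range(-100,101,12) if (abs(Y-y)<6).sum()>15]
    if len(b)>4:
        k=np.polyfit(*np.array(b).T,1); print("  edge slope",k.round(4),len(b),"Y ext",np.percentile(Y[X<50],[.5,99.5]).round(1))
    fl=near&(h[:,2]<60)&(h[:,1]<110)&(abs(P[:,2]-.018)<.006)
    V=(P[fl,:2]*1000-L); print("  felt z",np.median(P[fl,2]).round(4),"X",np.percentile(V@ux,[.5,99.5]).round(1),"Y",np.percentile(V@np.array([-ux[1],ux[0]]),[.5,99.5]).round(1))
E
python3 m3.py 3
```

```text
clock 8.5 tcp [428.1 196.3 105.9] yaw 5.44 tilt [-8.e-04 -4.e-04 -1.e+00] F [-0.17  0.55 -3.1 ] shift [ 0.5 -0.2 60.9] turn -0.0011
wrist leaf plane slope x,y [-8.00000e-04  1.50000e-03  1.41651e+01] front 89.6 x [-54.5  79.9]
  red 23402 (array([578. , 206.8]), array([ 80.1, 234.5]), 18.56)
  edge slope [-0.0397 10.3364] 17 Y ext [-103.4  108.4]
  felt z 0.018 X [-139.8   52. ] Y [-116.9  117.8]
scene leaf plane slope x,y [1.44000e-02 1.30000e-03 1.36827e+01] front 91.8 x [-78.4  81. ]
  red 956 (array([618.1, 214. ]), array([137.1, 216.2]), 5.79)
  edge slope [-0.0097  9.3335] 17 Y ext [-109.   105.5]
  felt z 0.0191 X [-137.8  157.2] Y [-132.6  185.6]
side leaf plane slope x,y [1.40000e-03 5.80000e-03 1.30625e+01] front 89.8 x [-80.7  59.9]
  red 2239 (array([614.8, 212.3]), array([137.1, 221.7]), 6.12)
  edge slope [0.0675 8.5386] 17 Y ext [-110.8  104.2]
  felt z 0.0188 X [-141.3  117.3] Y [-117.3  114.2]
```

View pics/wrist3.png

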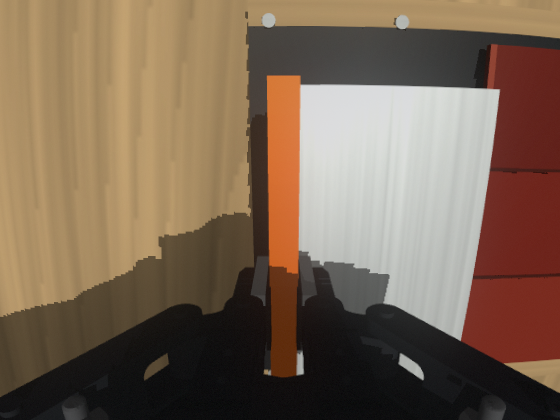

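>>> servo_tool([
  [0,0,0,15,0],
  [0,0,0,20,0],
  [0,0,0,20,0],
  [0,0,0,8,0],
  [0,0,0,3,0],
  [0,0,0,0,0],
  [0,0,0,0,0],
])

```text
clock: 9.52
eef_pos: [0.429, 0.1967, 0.041]
tool_rot: [0.672, 0.74, 0.001, 0.0]
ft_force: [0.9, 0.3, -2.1]
grip_width: 0.0093
grasp_force: 58.5
```

```bash
python3 m3.py 4
python3 - <<'E'
from meas import *
a=cv2.imread("pics/wrist4.png"); s=cv2.imread("pics/scene4.png")[110:240,210:400]; s=cv2.resize(s,(760,520),interpolation=cv2.INTER_CUBIC); cv2.imwrite("pics/s4c.png",s)
for n in ("scene","side","wrist"):
  for l,z in (("lap_edge",.018),("front_left",.022),("front_right",.022)):
    for r in viewer.spot_point(n,l)[:2]: print(n,l,round(r["p"],2),np.round(r["pixel"]),(1000*world(n,r["pixel"],z=z)).round(1))
E
```

```text
clock 9.525 tcp [429.  196.7  41. ] yaw 5.5 tilt [ 1.3e-03  6.0e-04 -1.0e+00] F [ 0.94  0.34 -2.15] shift [ 0.1 -1.1 -4. ] turn -0.0001
wrist leaf plane slope x,y [-2.0000e-04  1.5000e-03  1.3988e+01] front 89.8 x [-54.5  80. ]
  red 5978 (array([550.4, 209.9]), array([ 33.4, 172.8]), 18.29)
  edge slope [-0.078   1.5672] 14 Y ext [-74.7  80.1]
  felt z 0.018 X [-138.1    5. ] Y [-58.  117.1]
scene leaf plane slope x,y [-2.10000e-03 -2.30000e-03  1.29036e+01] front 92.2 x [-78.1  80.5]
  red 942 (array([618.6, 213.5]), array([137.6, 216.9]), 5.41)
  edge slope [-2.2000e-03  9.0996e+00] 17 Y ext [-107.6  104.3]
  felt z 0.0189 X [-137.4  157.1] Y [-134.6  186.2]
side leaf plane slope x,y [2.20000e-03 6.40000e-03 1.29292e+01] front 91.1 x [-81.1  55.7]
  red 2331 (array([614. , 213.3]), array([136.4, 223.5]), 5.94)
  edge slope [1.0000e-03 2.5603e+00] 17 Y ext [-111.5  104.6]
  felt z 0.0187 X [-141.2  131.7] Y [-117.8   84.4]
scene lap_edge 0.76 [170. 310.] [[552.4 216.8  18. ]]
scene front_left 0.93 [297. 247.] [[ 680.1 -238.2   22. ]]
scene front_left 0.85 [154. 312.] [[516.6 281.9  22. ]]
scene front_right 0.86 [318. 322.] [[ 841.9 -186.9   22. ]]
scene front_right 0.82 [233. 118.] [[ 283.8 -287.    22. ]]
side lap_edge 0.8 [186. 231.] [[558.4 207.8  18. ]]
side front_left 0.92 [394. 317.] [[ 378.8 -372.3   22. ]]
side front_left 0.65 [175. 204.] [[519.9 294.6  22. ]]
side front_right 0.82 [277. 257.] [[439.8 -91.9  22. ]]
side front_right 0.8 [229. 396.] [[ 809.4 -190.6   22. ]]
wrist lap_edge 0.69 [258. 520.] [[546.9 208.4  18. ]]
wrist front_left 0.94 [ 89. 497.] [[511.7 285.4  22. ]]
```

View pics/wrist4.png

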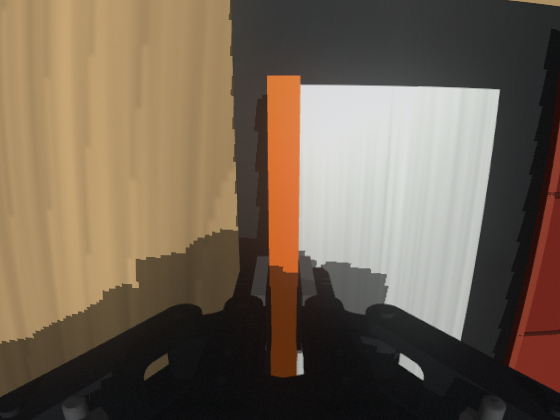

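View pics/s4c.png

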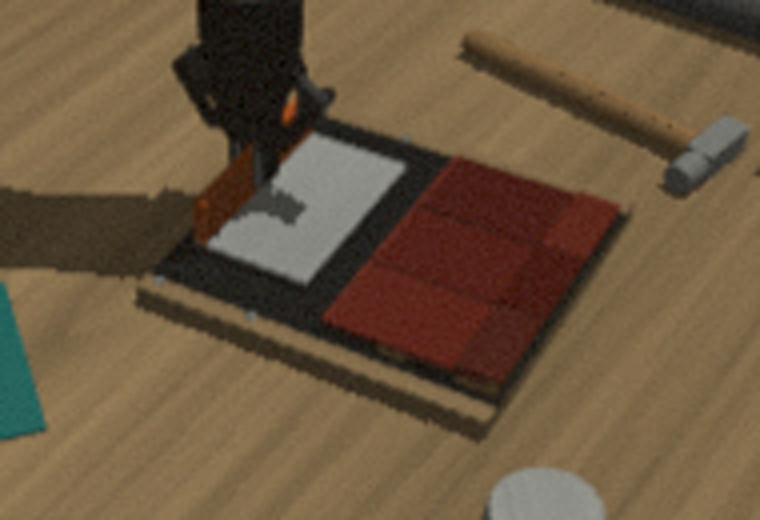

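The leaf lies flat above the bare felt and nearly square. The shingle edge runs from (35,555) to (380,512) in the wrist view, and the leaf front edge from (88,498) to (335,465). I check the relative angle and lateral offset directly.

Run:
```python
from meas import *
C=cal("wrist"); im=cv2.imread("pics/wrist4.png")[:,:,::-1].astype(int)
R,G,B=im[...,0],im[...,1],im[...,2]; red=(R>45)&(R>2.2*G)
wh=(abs(R-B)<40)&(R>110)
e,T,yaw=tool()[0]["eef_pos"]*1000,tool()[1],tool()[2]
def fit(px,z,n):
    P=1000*world("wrist",px,z=z,C=C); Q=(P-e)@T
    k=np.polyfit(Q[:,0],Q[:,1],1); r=Q[:,1]-np.polyval(k,Q[:,0]); g=abs(r)<2; k=np.polyfit(Q[g,0],Q[g,1],1)
    print(n,g.sum(),"tool-frame y=",k.round(4),"x range",Q[g,0].min().round(),Q[g,0].max().round(),"rms",(Q[g,1]-np.polyval(k,Q[g,0])).std().round(2))
rows=range(45,375,5)
px=[(r,430+np.nonzero(red[r,430:])[0][0]-.5) for r in rows if red[r,430:].any()]
fit(px,.029,"shingle edge z29"); fit(px,.025,"shingle edge z25")
px=[(r,np.nonzero(wh[r])[0][-1]+.5) for r in range(100,330,5)]
fit(px,e[2]/1000-.0140,"leaf front")
L=np.array([547.3,208.2]); a=np.radians(5.5)
# lateral extent of panel long sides in scene & side images from depth (z>12mm), originals
for n in("scene","side"):
    z=np.load(n+".npz"); P,h=seg(n,z["im"],z["d"]); V=P[:,:2]*1000-L; X=V@[np.cos(a),np.sin(a)]; Y=V@[-np.sin(a),np.cos(a)]
    m=(P[:,2]>.010)&(P[:,2]<.045)&(abs(X)<145)&(abs(Y)<150)
    E=np.array([(x,np.percentile(Y[m&(abs(X-x)<5)],.7),np.percentile(Y[m&(abs(X-x)<5)],99.3)) for x in range(-120,130,10)])
    print(n,"right",np.polyfit(E[:,0],E[:,1],1).round(4),"left",np.polyfit(E[:,0],E[:,2],1).round(4))
```

```text
shingle edge z29 50 tool-frame y= [-1.300000e-03  1.179695e+02] x range -56.0 69.0 rms 0.19
shingle edge z25 50 tool-frame y= [-1.300000e-03  1.212018e+02] x range -59.0 69.0 rms 0.19
leaf front 46 tool-frame y= [-5.00000e-04  9.01193e+01] x range -32.0 76.0 rms 0.14
scene right [ 3.000000e-03 -1.346425e+02] left [8.900000e-03 1.323159e+02]
side right [ 1.000000e-03 -1.365286e+02] left [-1.070000e-02  1.315749e+02]
```

>>> servo_tool([
  [0,-1,0,2,0],
  [0,0,0,2,0],
  [0,0,0,1,0],
  [0,0,0,0,0],
  [0,0,0,0,0],
])

```text
clock: 10.75
eef_pos: [0.4285, 0.1955, 0.0353]
tool_rot: [0.672, 0.74, 0.0, -0.0]
ft_force: [-0.1, -0.2, -3.0]
grip_width: 0.0091
grasp_force: 58.7
```

>>> servo_tool([
  [0,0,0,1,0],
  [0,0,0,0,0],
  [0,0,0,0,0],
])

```text
clock: 11.12
eef_pos: [0.4286, 0.1955, 0.0349]
tool_rot: [0.672, 0.74, 0.0, 0.0]
ft_force: [-1.7, -0.8, 6.4]
grip_width: 0.009
grasp_force: 59.9
```

>>> servo_tool([
  [0,0,0,0.5,0],
  [0,0,0,0,0],
  [0,0,0,0,0],
])

```text
clock: 11.5
eef_pos: [0.4286, 0.1955, 0.0349]
tool_rot: [0.672, 0.74, 0.0, 0.0]
ft_force: [-3.0, -1.2, 10.4]
grip_width: 0.009
grasp_force: 60.6
```

>>> servo_tool([
  [0,0,0,-1.6,0],
  [0,0,0,-1,0],
  [0,0,0,0,0],
  [0,0,5,0,0],
  [0,0,6,0,0],
  [0,0,6,0,0],
  [0,0,5,0,0],
  [0,0,0,0,0],
  [0,0,0,0,0],
])

```text
clock: 12.62
eef_pos: [0.4501, 0.1974, 0.0363]
tool_rot: [0.672, 0.74, -0.0, -0.0]
ft_force: [-0.4, -0.9, -2.3]
grip_width: 0.0092
grasp_force: 58.6
```

Run:
```python
from meas import *
togo([0,0,36],5.5)
C=cal("wrist"); a,d=viewer.camera("wrist"); save(a,"pics/w5.png"); im=a.astype(int)
R,G,B=im[...,0],im[...,1],im[...,2]; red=(R>45)&(R>2.2*G); wh=(abs(R-B)<40)&(R>110)
e,T=tool()[0]["eef_pos"]*1000,tool()[1]
def fit(px,z,n):
    Q=(1000*world("wrist",px,z=z,C=C)-e)@T
    k=np.polyfit(Q[:,0],Q[:,1],1); g=abs(Q[:,1]-np.polyval(k,Q[:,0]))<2; k=np.polyfit(Q[g,0],Q[g,1],1); print(n,k.round(4))
px=[(r,503+np.nonzero(red[r,503:])[0][0]-.5) for r in range(45,375,5) if red[r,503:].any()]
fit(px,.029,"edge29"); fit(px,.025,"edge25")
fit([(r,np.nonzero(wh[r])[0][-1]+.5) for r in range(100,330,5)],e[2]/1000-.014,"front")
s,_=viewer.camera("side"); cv2.imwrite("pics/sd5.png",cv2.resize(s[140:250,150:310,::-1],(800,550),interpolation=cv2.INTER_CUBIC))
```

```text
clock 12.625 tcp [450.1 197.4  36.3] yaw 5.5 tilt [-5.e-04 -2.e-04 -1.e+00] F [-0.35 -0.93 -2.31] shift [-153.4 -467.     0.6] turn -0.0
edge29 [-8.840000e-02  1.029253e+02]
edge25 [-8.840000e-02  1.056529e+02]
front [-1.00000e-04  9.01799e+01]
```

View pics/w5.png

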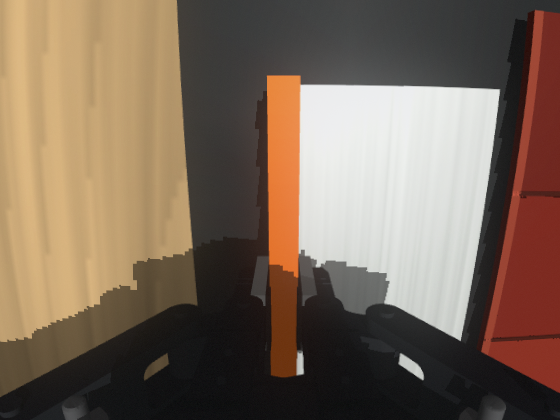

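The leaf edge (498 at row 90) is about 10 mm before the shingle's lower edge (523) and parallel to it. I slide it in.

>>> servo_tool([
  [0,0,4,0,0],
  [0,0,5,0,0],
  [0,0,5,0,0],
  [0,0,4,0,0],
  [0,0,2,0,0],
  [0,0,0,0,0],
  [0,0,0,0,0],
])

```text
clock: 13.6
eef_pos: [0.4701, 0.1994, 0.0363]
tool_rot: [0.672, 0.74, -0.0, -0.0]
ft_force: [0.4, -0.3, -2.2]
grip_width: 0.0093
grasp_force: 58.7
```

>>> servo_tool([
  [0,0,4,0,0],
  [0,0,5,0,0],
  [0,0,5,0,0],
  [0,0,5,0,0],
  [0,0,4,0,0],
  [0,0,4,0,0],
  [0,0,2,0,0],
  [0,0,2,0,0],
  [0,0,0,0,0],
  [0,0,0,0,0],
])

```text
clock: 14.85
eef_pos: [0.501, 0.2024, 0.0364]
tool_rot: [0.672, 0.74, -0.0, -0.0]
ft_force: [0.5, 0.2, -3.2]
grip_width: 0.0091
grasp_force: 58.7
```

```bash
cat > m6.py <<'E'
from meas import *
import sys
togo([0,0,36],5.5)
C=cal("wrist"); a,d=viewer.camera("wrist"); save(a,f"pics/w{sys.argv[1]}.png"); im=a.astype(int)
R,G,B=im[...,0],im[...,1],im[...,2]; red=(R>45)&(R>3.0*G)&(R>2.2*B)&(G<60)
e,T=tool()[0]["eef_pos"]*1000,tool()[1]
P,h=seg("wrist",a,d,C); Q=(P-e/1000)@T*1000
m=((h[:,0]<4)|(h[:,0]>172))&(h[:,1]>150)&(Q[:,1]>20)
print("shingle z mm",np.percentile(P[m,2]*1000,[5,50,95]).round(1))
px=[(r,330+np.nonzero(red[r,330:])[0][0]-.5) for r in range(45,300,5) if red[r,330:].any()]
for z in(.029,.025):
    q=(1000*world("wrist",px,z=z,C=C)-e)@T; k=np.polyfit(q[:,0],q[:,1],1); g=abs(q[:,1]-np.polyval(k,q[:,0]))<2; k=np.polyfit(q[g,0],q[g,1],1); print("edge",z,k.round(4),g.sum(),"depth",(90-k[1]).round(1))
E
python3 m6.py 6
```

```text
clock 14.85 tcp [501.  202.4  36.4] yaw 5.5 tilt [-3.e-04 -1.e-04 -1.e+00] F [ 0.47  0.15 -3.16] shift [-1.534e+02 -5.181e+02  5.000e-01] turn 0.0
shingle z mm [28.  29.  30.1]
edge 0.029 [ 1.1784 93.3231] 2 depth -3.3
edge 0.025 [ 1.1784 98.2592] 2 depth -8.3
```

View pics/w6.png

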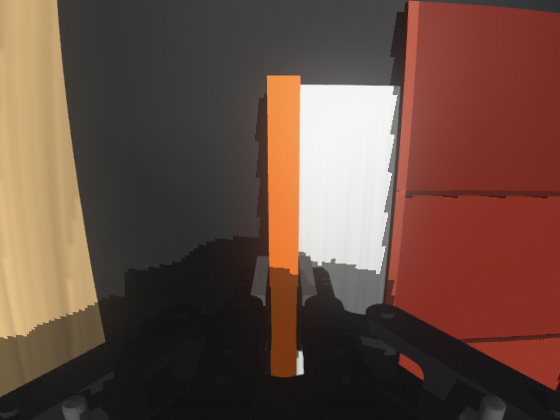

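The leaf is under the shingle, and the shingle top is still at 29 mm. Its lower edge runs from (40,406) through (150,400) to (270,392); its left end is at (8,412) and the leaf's left side is at row 86. I compute depth and centring from these.

Run:
```python
from h import *
C=cal("wrist"); e,T=tool()[0]["eef_pos"]*1000,tool()[1]
f=lambda p,z:((1000*world("wrist",p,z=z,C=C)-e)@T)[:,:2].round(1).tolist()
print("edge low",f([(40,406),(100,404),(150,400.5),(270,392)],.025))
print("edge top",f([(40,416),(100,414),(150,410),(230,405)],.029))
print("left end top",f([(5,415),(8,500)],.029),"leaf left",f([(86,330),(86,390)],.0225))
for n in("scene","side"):
    im,d=viewer.camera(n); cv2.imwrite(f"pics/{n}7.png",im[:,:,::-1])
    P=world(n,np.argwhere(d>0),depth=d); h=cv2.cvtColor(im,cv2.COLOR_RGB2HSV)[d>0].astype(int); Q=(P*1000-e)@T
    r=((h[:,0]<5)|(h[:,0]>172))&(h[:,1]>150)&(P[:,2]>.022)&(P[:,2]<.04)&(abs(Q[:,0])<140)&(Q[:,1]>60)&(Q[:,1]<160)
    w=(h[:,1]<60)&(h[:,2]>80)&(P[:,2]>.016)&(P[:,2]<.027)&(Q[:,1]>10)&(Q[:,1]<45)&(abs(Q[:,0])<100)
    print(n,"shingle x",np.percentile(Q[r,0],[.5,99.5]).round(1),"leaf x",np.percentile(Q[w,0],[1,99]).round(1))
```

```text
edge low [[97.2, 47.8], [74.4, 48.5], [54.4, 48.6], [0.3, 49.6]]
edge top [[96.6, 50.3], [74.4, 51.1], [54.9, 51.1], [20.9, 52.2]]
left end top [[109.1, 49.2], [110.1, 83.1]] leaf left [[79.5, 18.8], [79.9, 43.1]]
scene shingle x [-107.7  105.2] leaf x [-78.5  80.1]
side shingle x [-109.4  103.1] leaf x [-80.6  21.2]
```

>>> servo_tool([
  [0,0,0,1,0],
  [0,0,0,0.6,0],
  [0,0,0,0.6,0],
  [0,0,0,0.5,0],
  [0,0,0,0,0],
  [0,0,0,0,0],
])

```text
clock: 15.75
eef_pos: [0.5011, 0.2024, 0.035]
tool_rot: [0.672, 0.74, 0.0, 0.0]
ft_force: [-3.5, -0.7, 7.3]
grip_width: 0.0088
grasp_force: 60.2
```

>>> servo_tool([
  [0,0,0,0.4,0],
  [0,0,0,0.4,0],
  [0,0,0,0,0],
  [0,0,0,0,0],
  [0,0,0,0,0],
  [0,0,0,0,0],
  [0,0,0,0,0],
  [0,0,0,0,0],
])

```text
clock: 16.75
eef_pos: [0.5011, 0.2024, 0.0349]
tool_rot: [0.672, 0.74, 0.0, 0.0]
ft_force: [-5.0, -2.8, 12.3]
grip_width: 0.0089
grasp_force: 61.0
```

Run:
```python
from meas import *
F=[]
for i in range(6):
    C=cal("wrist"); a,d=viewer.camera("wrist"); F.append(status.get_obs()["ft_force"])
print(np.array(F).round(1).tolist()); togo([0,0,35],5.5)
P,h=seg("wrist",a,d,C); o,T,_=tool(); Q=(P-o["eef_pos"])@T*1000
m=((h[:,0]<4)|(h[:,0]>172))&(h[:,1]>150)&(Q[:,1]>20)
k=np.linalg.lstsq(np.c_[Q[m,:2],np.ones(m.sum())],P[m,2]*1000,rcond=None)[0]; print("shingle",np.percentile(P[m,2]*1000,[5,50,95]),k.round(4))
w=(h[:,1]<40)&(h[:,2]>90)&(Q[:,1]>10)&(Q[:,1]<42)&(abs(Q[:,0])<78)
k=np.linalg.lstsq(np.c_[Q[w,:2],np.ones(w.sum())],P[w,2]*1000,rcond=None)[0]; print("leaf top",np.median(P[w,2])*1000,k.round(4))
```

```text
[[-5.9, -2.5, 12.6], [-6.7, -1.2, 12.4], [-5.5, -1.8, 12.6], [-4.6, -2.2, 13.0], [-4.7, -1.9, 12.6], [-4.8, -2.1, 12.0]]
clock 17.05 tcp [501.1 202.4  34.9] yaw 5.5 tilt [ 8.e-04  4.e-04 -1.e+00] F [-4.85 -2.06 12.03] shift [-153.5 -518.2   -0.6] turn -0.0
shingle [28.04264429 29.06397667 30.13384568] [-1.00000e-04 -1.00000e-02  3.00339e+01]
leaf top 20.942130307460875 [-6.60000e-03 -3.25000e-02  2.22057e+01]
```

Run:
```python
from meas import *
C=cal("wrist"); a,d=viewer.camera("wrist"); P,h=seg("wrist",a,d,C); o,T,_=tool(); Q=(P-o["eef_pos"])@T*1000
w=(h[:,1]<40)&(h[:,2]>90)&(Q[:,0]>0)&(Q[:,0]<76)
for y in range(8,48,5):
    m=w&(abs(Q[:,1]-y)<2.5); print(y,m.sum(),(np.percentile(P[m,2],[10,50,90])*1000).round(2))
print(o["ft_torque"].round(3))
```

```text
8 1615 [20.24 21.08 38.67]
13 2022 [20.1  20.94 21.84]
18 2003 [20.14 20.95 21.77]
23 2002 [20.13 20.94 21.74]
28 2003 [20.13 20.93 21.7 ]
33 1979 [20.17 20.92 21.73]
38 1985 [20.18 20.94 21.7 ]
43 1985 [20.13 20.93 21.78]
[-0.405  1.127  0.022]
```

The leaf is flat on the felt (top at 20.9 mm everywhere). I trim the push slightly and hand in.

>>> servo_tool([
  [0,0,0,0.2,0],
  [0,0,0,0,0],
  [0,0,0,0,0],
  [0,0,0,0,0],
])

```text
clock: 17.6
eef_pos: [0.5011, 0.2025, 0.0349]
tool_rot: [0.672, 0.74, 0.0, 0.0]
ft_force: [-5.5, -2.0, 13.8]
grip_width: 0.0094
grasp_force: 61.2
```

Run:
```python
from h import *
togo([0,0,35],5.5); print(bot.job_done())
```

```text
clock 17.6 tcp [501.1 202.5  34.9] yaw 5.5 tilt [ 1.e-03  4.e-04 -1.e+00] F [-5.49 -1.98 13.85] shift [-153.5 -518.2   -0.6] turn 0.0001
the job is handed in; nothing more can be done
None
```

I handed the job in at 17.6 s: the flashing is about 41 mm (±2 mm) under the shingle, centred and square. The shingle is not lifted, and the arm is still holding the flashing flat on the board with a steady push of about 15 N.

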